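Show the beader which beads go where

TASK

A learner is laying out a necklace and a group of coral-red beads is missing from the row on the bead board: show her what comes next. Point at the pot of coral-red beads with the fingertips a few centimetres above its middle, hold that for two seconds, then point in the same way at the gap in the bead row and hold for two seconds, and finally raise the hand to at least 20 cm above the table so that she can reach in. Only point: touch nothing at all, do not point at (come down over) any other pot, and leave every pot and tool where it is.

Things in the scene. Friction and masses are not known exactly. Their poses are not given: they have to be found in the camera images.
- pot_coral: open clear plastic pot, 52 mm outside diameter, 30 mm tall, loose (about 60 g), upright on the table, filled to 22 mm with coral-red (orange-red) 10 mm beads; origin at the centre of its underside, z up. This is the pot to point at
- pot_coral_mouth (a point): centre of the mouth of the coral-red pot, level with its rim, 30 mm above the table
- bead_board: bead board: light-grey tray 200 mm (its x) by 286 mm (its y), 8 mm thick, fixed at a varying place and yaw, with two concentric U-shaped channels (ridges under 12 mm, legs along y, bend at +y) and wells between. A row of 10 mm beads lies in the outer channel, tops 18 mm above the table, repeating 2 mint, 1 dark green, 2 mint, 4 coral-red; fixed to the board. Origin at the centre of its underside, z up
- gap (a point): the gap in the bead row: middle of the about 41 mm long empty stretch of the outer channel where four coral-red beads are missing, in the leg on the board's -x side; the point is on the channel floor, 8 mm above the table. z up
- pot_mint: open clear plastic pot, 52 mm outside diameter, 30 mm tall, loose (about 60 g), upright on the table, filled to 22 mm with pale mint-green 10 mm beads; origin at the centre of its underside, z up. Not to be pointed at or touched
- pot_dark: open clear plastic pot, 52 mm outside diameter, 30 mm tall, loose (about 60 g), upright on the table, filled to 22 mm with dark green 10 mm beads; origin at the centre of its underside, z up. Not to be pointed at or touched
- pot_white: open clear plastic pot, 52 mm outside diameter, 30 mm tall, loose (about 60 g), upright on the table, filled to 22 mm with white 10 mm beads; origin at the centre of its underside, z up. Not to be pointed at or touched
- pot_honey: open clear plastic pot, 52 mm outside diameter, 30 mm tall, loose (about 60 g), upright on the table, filled to 22 mm with honey-yellow 10 mm beads; origin at the centre of its underside, z up. Not to be pointed at or touched
- pot_mint_mouth (a point): centre of the mouth of that pot (mint beads), level with its rim, 30 mm above the table
- pot_dark_mouth (a point): centre of the mouth of that pot (dark green beads), level with its rim, 30 mm above the table
- pot_white_mouth (a point): centre of the mouth of that pot (white beads), level with its rim, 30 mm above the table
- pot_honey_mouth (a point): centre of the mouth of that pot (honey-yellow beads), level with its rim, 30 mm above the table
- scissors: small embroidery scissors with gold ring handles lying a little open, about 120 mm long, 40 mm wide, 8 mm high, loose; origin at the pivot, blades to its +x. To be left alone
- pliers: flat-nose pliers with blue grips lying flat, about 130 mm long, 50 mm wide, 12 mm high, loose; origin near the pivot, jaws to its +x. To be left alone
- bangle: plain gold-coloured bangle lying flat, 68 mm outside diameter, 8 mm high, loose; origin at its centre on the table. To be left alone
- scoop: small aluminium bead scoop, tray 36 x 50 mm with a 45 mm tail to its +x, 11 mm high, loose; origin under the tray's middle. To be left alone
Things that resemble listed ones, but are neither listed nor needed, are in the scene too. What is shaped like the pot_coral but blue or purple is not meant.

How it is judged:
By the outcome, as a careful person would: the job done as asked, in the order asked, and still so for the second after the job is handed in, with the robot touching nothing.
It also fails if it takes over 45 s, if anything falls off the work surface, if the arm or the gripper's body presses on something with over 40 N, if the wrist force passes 120 N, or if a joint passes its speed limit or range.

ROBOT

A 6-joint arm with a two-finger parallel gripper is mounted at the origin on the work surface. World frame = base frame: x ahead of the robot, y to its left, z up, the work surface at z = 0. Lengths are in mm, angles in rad, forces in N, time in s.
With the tool pointing down it reaches from about 275 to 750 mm from the base axis. Payload 10.2 kg.
Tool frame: the origin (TCP) lies at the very end of the fingers, on their centre line; the grasp point (between the pads) lies 19 mm behind it (ctrl.tcp_to_grasp is the distance from the TCP to the grasp point, in mm); z points along the fingers, y is the direction in which the jaws open and shut (so a half turn about z gives the same grasp; the last joint's range is limited). The gripper opens to 85 mm and grips with 20 to 120 N. Pads are 22 mm wide; open, the fingers measure 114 mm over their backs; the gripper's body (76 mm by 85 mm) begins 54 mm behind the grasp point. The pads swing forward as they close: fully open they stand 13 mm farther back than shut.
Start: joints at [1.05, 0.313, 1.498, -0, 1.331, -0.223], TCP at [154.057, 501.894, 208.994] pointing down, gripper open.
Joint ranges: [-2.94, 2.94], [-0.97, 2.17], [0.19, 2.56], [-1.23, 4.37], [0.02, 3.11], [-2.88, 2.88]. Speed limits (rad/s): [2.39, 2.39, 3.01, 3.14, 3.14, 3.14].

INTERFACE

Orientations are given as a unit quaternion [w, x, y, z].
In Python, from rig import ctrl, cams, job gives the robot as it stands. The module is installed in compiled form; this text tells all that it offers.
- The arm moves only by the tool drive_tool, never from a script. Its arguments are lists of equal length, an entry for each row: "gripper": the opening, from 0 (shut) to 1 (fully open); "dp": the shift along the tool's x, y, z normalised to -1 to 1, where 1 is 0.2 m, a list of three; "twist": the turn about the tool's z normalised to -1 to 1, where 1 is 90 degrees. In form: {"gripper": [gripper, ...], "dp": [[tx, ty, tz], ...], "twist": [twist, ...]}. A call has 1 to 20 rows; each row is the pose to reach, as a shift and turn from the pose commanded when the call began, along the tool's axes at that moment; what a row does not reach only later rows make up. A row lasts 1/10 s, in which the tool goes at most 50 mm and 8.59 degrees, less where a joint would pass 70% of its speed; a pose out of reach is approached as far as the arm can. A call with a number of a shift or a turn outside -1 to 1 is refused whole. A call with a gripper value outside its range is refused whole. The fingers move at their own pace and stop on an object; "newtons" is the grip in N (left out, the last holds). Time passes only in rows, so rows that repeat a pose let the fingers close. It gives the time, the measured TCP pose, the force and the opening at its end, in the units of the state.
- ctrl.sense(): the state, without advancing time (a new reading comes with each control period).
- cams.capture(name): name is "scene" or "top" or "wrist"; returns a dict with "pixels" (384x512x3 uint8, red, green, blue), "camera_matrix" (3x3 intrinsics, pixels), "xyz" and "orientation" of the camera in the world; the wrist camera has in their place "hand_eye" (4x4, takes a point from camera to tool coordinates, whose origin is the TCP and whose axes are the flange's). Camera axes: x right, y down, z forward; pixel columns grow to the right and rows downward; lengths in mm; the calibration is good to about 2 mm. The wrist camera is an equidistant fisheye: a pixel r from the principal point sees the ray r / f radians off the axis. A picture is of the moment at which its call begins: read the wrist's pose just before it. There is no depth.
- job.finish_job(): hands the job in, once; it reports no verdict.
The state is a dict: "time_s": time; "joints": joint angles; "dq": joint speeds; "tau": joint torques, N m; "eef_pos": TCP position; "ee_rot": TCP orientation; "force": force on the tool from outside, world axes, zero at the start; "wrist_torque": the same for the moment, N m; "grip_width": opening from 0.0 (shut) to 1.0 (fully open).
Only numpy, scipy, OpenCV 4.12 (cv2) and the standard library are available. Lean on these libraries where they do the work, as an engineer would, in place of code of your own. Each camera call takes 0.05 s, during which the arm holds its last target.

## Working session

There is one attempt and no reset: what is moved stays moved. The work goes in short steps, Python scripts to look and compute and a tool call to move; the robot and the scene stay as the last step left them, time stands still between calls to the robot, and variables do not carry over. Pictures are saved under pics/ and viewed, and the job is handed in when it is done.

Besides the shell and the picture viewer there is one more tool, called after "Call:" by a JSON object that holds its "method" and its "body", one argument or row to a line. drive_tool: Moves the arm, as the interface text tells. Scaled input: -1 to 1 covers 0.2 m each way for a shift and 90 degrees each way for a turn. Its arguments: {"type":"object","properties":{"gripper":{"type":"array","items":{"type":"number"}},"dp":{"type":"array","items":{"type":"array","items":{"type":"number"}}},"twist":{"type":"array","items":{"type":"number"}},"newtons":{"type":"number"}},"required":["gripper","dp","twist"]}

```bash
mkdir -p pics; python3 - <<'E'
from rig import ctrl,cams
import cv2,pickle
s=ctrl.sense();print(s['time_s'],s['eef_pos'],s['ee_rot'])
d={}
for n in("scene","top","wrist"):
    c=cams.capture(n);d[n]=c
    cv2.imwrite(f"pics/{n}0.png",cv2.resize(c['pixels'][:,:,::-1],(800,600),interpolation=cv2.INTER_CUBIC))
    print(n,{k:v for k,v in c.items() if k!='pixels'})
d['s']=s
pickle.dump(d,open('d0.pkl','wb'))
E
```

```text
0.0 [153.90441015 501.63224761 208.41881025] [-2.47028448e-04  1.48343404e-01  9.88935684e-01 -6.22348510e-04]
scene {'camera_matrix': array([[479.2607474 ,   0.        , 250.3339347 ],
       [  0.        , 479.2607474 , 189.77289114],
       [  0.        ,   0.        ,   1.        ]]), 'xyz': array([1128.95444494,  635.23482168,  631.36607237]), 'orientation': array([-0.14771065,  0.28115573,  0.8355291 , -0.44835716])}
top {'camera_matrix': array([[414.54783021,   0.        , 249.23263531],
       [  0.        , 414.54783021, 197.03455142],
       [  0.        ,   0.        ,   1.        ]]), 'xyz': array([ 384.20229913, -100.69940081,  902.77299971]), 'orientation': array([-0.08892269,  0.73323014, -0.66963899,  0.0777814 ])}
wrist {'camera_matrix': array([[297.31863964,   0.        , 254.23483184],
       [  0.        , 297.31863964, 197.9780875 ],
       [  0.        ,   0.        ,   1.        ]]), 'hand_eye': array([[-2.40950364e-04, -9.52381949e-01, -3.04907469e-01,
         7.80585211e+01],
       [ 9.99999625e-01, -4.83011492e-04,  7.18451252e-04,
        -4.44435134e-01],
       [-8.31513815e-04, -3.04907181e-01,  9.52381709e-01,
        -1.64642211e+02],
       [ 0.00000000e+00,  0.00000000e+00,  0.00000000e+00,
         1.00000000e+00]])}
```

View pics/top0.png

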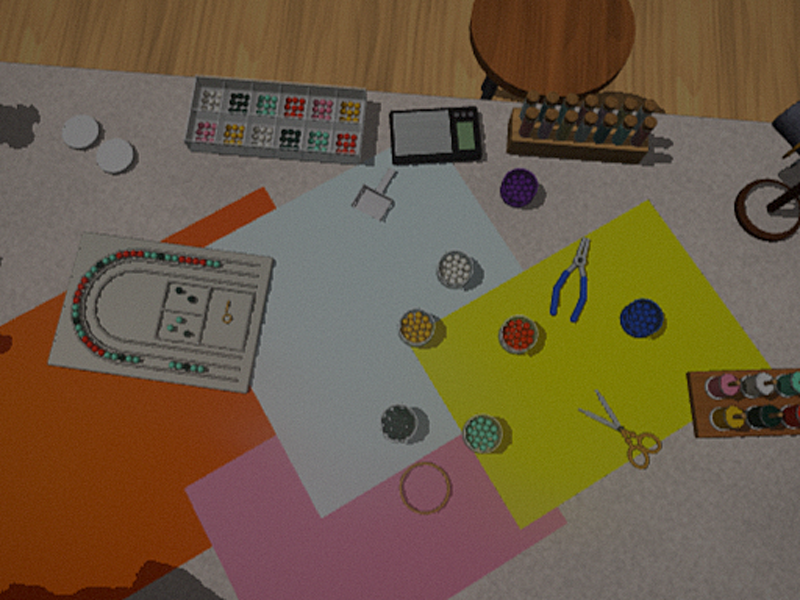

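View pics/scene0.png

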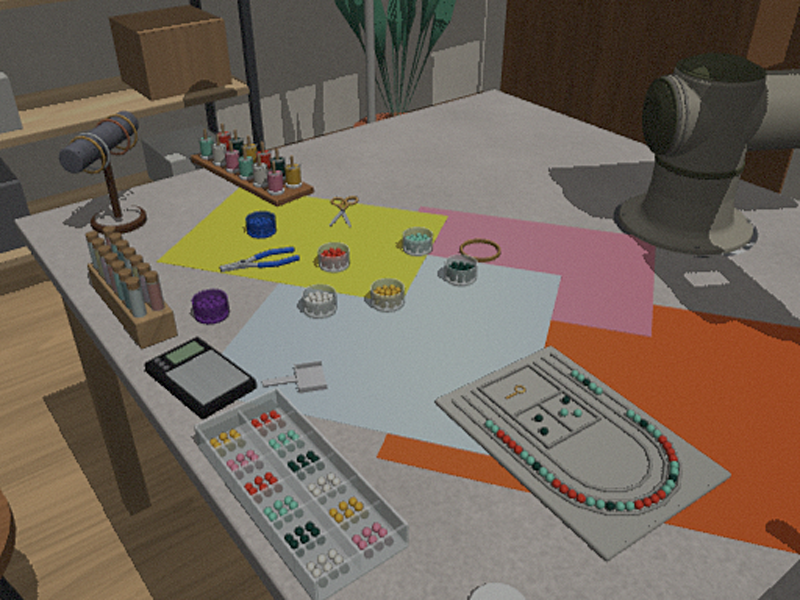

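View pics/wrist0.png

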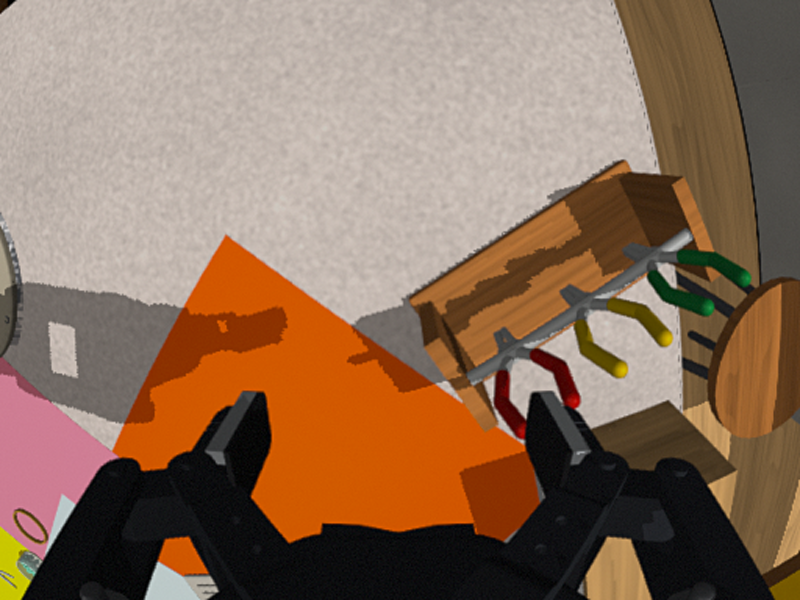

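The top view shows the coral pot at about (518,335) of 800x600. The gap is at about (155,363), between the two bead groups on the lower leg of the board. In the scene view they are at about (333,257) and (612,400). The wrist view shows a hook rack at +y beside the start pose, and I'll be moving away from that. Next I'll enlarge crops.

```bash
python3 - <<'E'
import cv2,pickle,numpy as np
d=pickle.load(open('d0.pkl','rb'))
def crop(n,cx,cy,w,name):
    h=w*3//4; x0=cx-w//2;y0=cy-h//2
    p=d[n]['pixels'][y0:y0+h,x0:x0+w,::-1]
    k=390//w
    p=cv2.resize(p,None,fx=k,fy=k,interpolation=cv2.INTER_CUBIC)
    for u in range(x0,x0+w,5):
        cv2.putText(p,str(u),((u-x0)*k,8),0,.3,(0,0,0),1);cv2.line(p,((u-x0)*k,10),((u-x0)*k,14),(0,0,255),1)
    for v in range(y0,y0+h,5):
        cv2.putText(p,str(v),(0,(v-y0)*k+3),0,.3,(0,0,0),1)
    return cv2.resize(p,(395,295)) if False else p[:295,:395]
ims=[crop('top',332,214,39,0),crop('top',105,230,65,0),crop('scene',213,164,39,0),crop('scene',388,255,65,0)]
ims=[cv2.copyMakeBorder(i,0,297-i.shape[0],0,397-i.shape[1],cv2.BORDER_CONSTANT) for i in ims]
cv2.imwrite('pics/crop.png',np.vstack([np.hstack(ims[:2]),np.hstack(ims[2:])]))
E
```

```text
(no output)
```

View pics/crop.png

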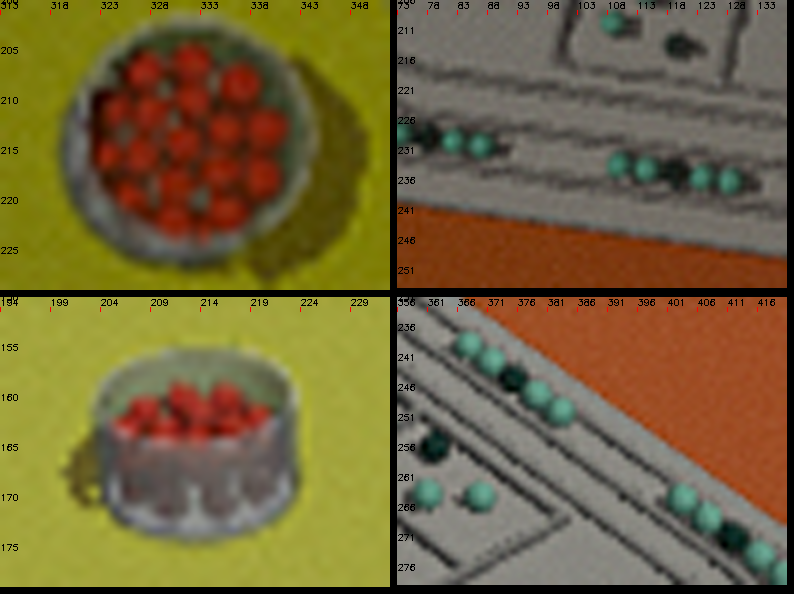

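```bash
cat > h.py <<'E'
import pickle,numpy as np
from scipy.spatial.transform import Rotation as R
d=pickle.load(open('d0.pkl','rb'))
def ray(n,u,v):
    c=d[n];q=R.from_quat(c['orientation'],scalar_first=True)
    return c['xyz'],q.apply(np.linalg.inv(c['camera_matrix'])@[u,v,1])
def atz(n,u,v,z):
    o,r=ray(n,u,v);return (o+r*(z-o[2])/r[2]).round(1)
def tri(a,b):
    o1,r1=ray('top',*a);o2,r2=ray('scene',*b)
    t=np.linalg.lstsq(np.c_[r1,-r2],o2-o1,rcond=None)[0]
    p,q=o1+t[0]*r1,o2+t[1]*r2
    return ((p+q)/2).round(1),np.linalg.norm(p-q).round(1)
E
python3 - <<'E'
from h import *
for nm,a,b,z in[('coral',(332.2,213.3),(213.2,158.8),30),('b1',(86.4,229.9),(383,249.4),13),('b2',(109.6,233.1),(403.4,264.1),13)]:
    print(nm,tri(a,b),atz('top',*a,z),atz('scene',*b,z))
for a,b,nm in[((86.4,229.9),(403.4,264.1),'g1'),((109.6,233.1),(383,249.4),'g2')]:print(nm,tri(a,b),atz('top',*a,13),atz('scene',*b,13))
for nm,u,v in[('white',456,269),('honey',417,327),('dark',401,423),('mint',485,434),('pliers',585,240),('blue',641,318),('purple',519,187)]: print(nm,atz('top',u*.64,v*.64,30))
q=R.from_quat(d['s']['ee_rot'],scalar_first=True);print(q.as_matrix().round(4))
E
```

```text
coral (array([ 574.9, -258.4,   27.9]), np.float64(1.5)) [ 573.8 -257.5   30. ] [ 577.1 -256.1   30. ]
b1 (array([501.5, 244.4,  36.8]), np.float64(36.1)) [492.8 268.7  13. ] [493.1 218.1  13. ]
b2 (array([482.8, 241.7, -14. ]), np.float64(35.8)) [490.4 217.3  13. ] [495.7 269.1  13. ]
g1 (array([493.4, 268.7,  11.5]), np.float64(1.6)) [492.8 268.7  13. ] [495.7 269.1  13. ]
g2 (array([491. , 217.4,  11.4]), np.float64(1.2)) [490.4 217.3  13. ] [493.1 218.1  13. ]
white [ 657.9 -165.2   30. ]
honey [ 570.  -117.4   30. ]
dark [ 438.2 -106.8   30. ]
mint [ 434.  -218.7   30. ]
pliers [ 717.2 -344.7   30. ]
blue [ 610.4 -423.8   30. ]
purple [ 789.9 -247.8   30. ]
[[-9.560e-01  2.934e-01 -7.000e-04]
 [ 2.934e-01  9.560e-01 -1.200e-03]
 [ 3.000e-04 -1.300e-03 -1.000e+00]]
```

Both pairs of views agree. The coral mouth is at about (575, -257.5, 30). The end beads of the gap are at (493, 269) and (491, 217), which is 51 mm apart (41 mm of empty channel), so the gap is at about (492, 243). I'll travel high with the gripper shut.

Call:
{"method": "drive_tool", "body": {
  "gripper": [0,0,0,0,0,0,0],
  "dp": [
    [-0.08,-0.075,0],
    [-0.22,-0.21,0],
    [-0.38,-0.37,0],
    [-0.54,-0.52,0],
    [-0.68,-0.66,0],
    [-0.76,-0.73,0],
    [-0.78,-0.75,0]
  ],
  "twist": [0,0,0,0,0,0,0]
}}

```text
time_s: 0.85
eef_pos: [260.0, 311.4, 209.0]
ee_rot: [0.0, 0.15, 0.989, -0.0]
force: [0.4, -0.1, 0.0]
grip_width: 0.001
```

Call:
{"method": "drive_tool", "body": {
  "gripper": [0,0,0,0,0,0,0],
  "dp": [
    [-0.08,-0.075,0],
    [-0.22,-0.21,0],
    [-0.38,-0.37,0],
    [-0.54,-0.52,0],
    [-0.68,-0.66,0],
    [-0.76,-0.73,0],
    [-0.78,-0.75,0]
  ],
  "twist": [0,0,0,0,0,0,0]
}}

```text
time_s: 1.55
eef_pos: [365.1, 122.7, 208.9]
ee_rot: [-0.0, 0.149, 0.989, -0.0]
force: [0.8, -0.8, -0.1]
grip_width: 0.003
```

Call:
{"method": "drive_tool", "body": {
  "gripper": [0,0,0,0,0,0,0],
  "dp": [
    [-0.08,-0.075,0],
    [-0.22,-0.21,0],
    [-0.38,-0.37,0],
    [-0.54,-0.52,0],
    [-0.68,-0.66,0],
    [-0.76,-0.73,0],
    [-0.78,-0.75,0]
  ],
  "twist": [0,0,0,0,0,0,0]
}}

```text
time_s: 2.25
eef_pos: [470.2, -65.8, 208.5]
ee_rot: [-0.0, 0.149, 0.989, 0.0]
force: [-0.4, 0.4, 0.5]
grip_width: -0.003
```

Call:
{"method": "drive_tool", "body": {
  "gripper": [0,0,0,0,0,0,0,0,0],
  "dp": [
    [-0.08,-0.075,0],
    [-0.22,-0.21,0],
    [-0.38,-0.37,0],
    [-0.54,-0.52,0],
    [-0.68,-0.66,0],
    [-0.76,-0.73,0],
    [-0.785,-0.753,0],
    [-0.785,-0.753,0],
    [-0.785,-0.753,0]
  ],
  "twist": [0,0,0,0,0,0,0,0,0]
}}

```text
time_s: 3.15
eef_pos: [575.3, -253.8, 209.3]
ee_rot: [-0.0, 0.148, 0.989, 0.0]
force: [0.2, -0.6, 1.3]
grip_width: -0.001
```

```bash
python3 - <<'E'
from rig import ctrl,cams
import cv2,pickle,numpy as np
from h import *
s=ctrl.sense();c=cams.capture("wrist");t=cams.capture("top")
print(s['time_s'],s['eef_pos'],s['ee_rot'],s['joints'])
pickle.dump((s,c,t),open('d1.pkl','wb'))
q=R.from_quat(s['ee_rot'],scalar_first=True);H=c['hand_eye'];K=c['camera_matrix']
def proj(P):
    p=np.linalg.inv(H)@np.r_[q.inv().apply(np.array(P)-s['eef_pos']),1];p=p[:3]
    r=np.hypot(p[0],p[1]);th=np.arctan2(r,p[2])
    return K[0,2]+K[0,0]*th*p[0]/r,K[1,2]+K[0,0]*th*p[1]/r
im=cv2.resize(c['pixels'][:,:,::-1],(800,600),interpolation=cv2.INTER_CUBIC)
k=800/512
for a in np.linspace(0,6.28,40):
    u,v=proj((575+26*np.cos(a),-257.5+26*np.sin(a),30));cv2.circle(im,(int((u+.5)*k),int((v+.5)*k)),1,(255,255,0),-1)
print(proj((575,-257.5,30)))
cv2.imwrite('pics/w1.png',im)
E
```

```text
3.15 [ 575.29076073 -253.77353584  209.26775941] [-8.27615535e-05  1.47593759e-01  9.89048050e-01  1.71374160e-04] [-6.01585970e-01  5.47971595e-01  1.14991982e+00  2.37506297e-04
  1.44400018e+00 -1.87614247e+00]
(np.float64(251.25901344123608), np.float64(172.91505479805946))
```

View pics/w1.png

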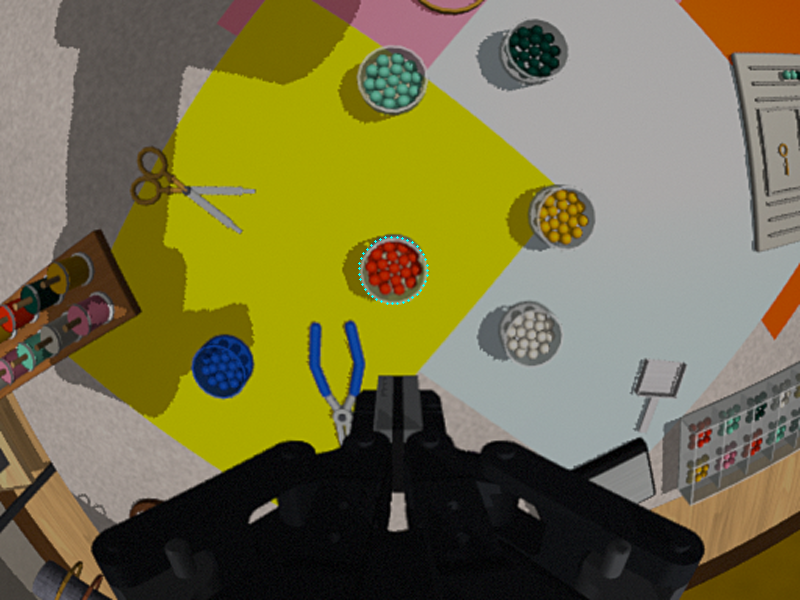

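The wrist view shows the coral pot at (393,270), and the projected rim ring lies on its rim to within 1–2 mm. That confirms the pose, so I'll descend to about 35 mm above the mouth and hold.

Call:
{"method": "drive_tool", "body": {
  "gripper": [0,0,0,0,0,0,0,0,0,0,0,0],
  "dp": [
    [-0.004,-0.018,0.03],
    [-0.004,-0.018,0.1],
    [-0.004,-0.018,0.2],
    [-0.004,-0.018,0.3],
    [-0.004,-0.018,0.4],
    [-0.004,-0.018,0.5],
    [-0.004,-0.018,0.59],
    [-0.004,-0.018,0.65],
    [-0.004,-0.018,0.69],
    [-0.004,-0.018,0.71],
    [-0.004,-0.018,0.72],
    [-0.004,-0.018,0.72]
  ],
  "twist": [0,0,0,0,0,0,0,0,0,0,0,0]
}}

```text
time_s: 4.45
eef_pos: [575.2, -259.4, 65.4]
ee_rot: [0.0, 0.148, 0.989, -0.0]
force: [0.0, -0.1, 0.8]
grip_width: -0.003
```

Call:
{"method": "drive_tool", "body": {
  "gripper": [0,0,0,0,0,0,0,0,0,0,0,0,0,0,0,0,0,0,0,0],
  "dp": [
    [0,0,0],
    [0,0,0],
    [0,0,0],
    [0,0,0],
    [0,0,0],
    [0,0,0],
    [0,0,0],
    [0,0,0],
    [0,0,0],
    [0,0,0],
    [0,0,0],
    [0,0,0],
    [0,0,0],
    [0,0,0],
    [0,0,0],
    [0,0,0],
    [0,0,0],
    [0,0,0],
    [0,0,0],
    [0,0,0]
  ],
  "twist": [0,0,0,0,0,0,0,0,0,0,0,0,0,0,0,0,0,0,0,0]
}}

```text
time_s: 6.45
eef_pos: [575.0, -259.3, 65.0]
ee_rot: [0.0, 0.148, 0.989, -0.0]
force: [-0.4, -0.7, 0.2]
grip_width: 0.004
```

```bash
python3 - <<'E'
from rig import ctrl,cams
import cv2,numpy as np
s=ctrl.sense();a=cams.capture("scene");t=cams.capture("top")
print(s['time_s'],s['eef_pos'],s['force'])
A=cv2.resize(a['pixels'][90:240,110:310,::-1],(400,300));B=cv2.resize(t['pixels'][140:290,230:430,::-1],(400,300))
cv2.imwrite('pics/p1.png',np.hstack([A,B]))
E
```

```text
6.45 [ 575.03090109 -259.3457323    65.01726132] [-0.37778186 -0.74843794  0.23992733]
```

View pics/p1.png

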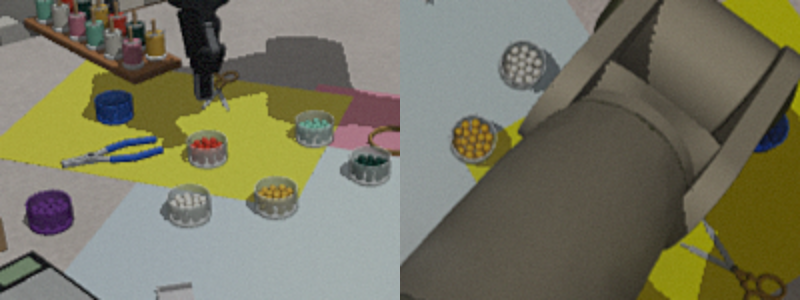

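```bash
python3 - <<'E'
from rig import ctrl,cams
import cv2,numpy as np,pickle
from h import *
c=d['scene'];q=R.from_quat(c['orientation'],scalar_first=True)
def pj(P):
    p=q.inv().apply(np.array(P)-c['xyz']);p=c['camera_matrix']@p;return p[:2]/p[2]
for P in[(575,-259.3,65),(575,-257.5,30),(575,-257.5,0)]:
    u=pj(P);print(P,u,(u-[110,90])*2)
s=ctrl.sense();w=cams.capture('wrist');a=cams.capture('scene')
print(s['time_s'],s['eef_pos'])
cv2.imwrite('pics/w2.png',cv2.resize(w['pixels'][:,:,::-1],(800,600)))
cv2.imwrite('pics/s2.png',cv2.resize(a['pixels'][110:185,165:265,::-1],(800,600),interpolation=cv2.INTER_CUBIC))
E
```

```text
(575, -259.3, 65) [212.53184118 145.74619618] [205.06368236 111.49239236]
(575, -257.5, 30) [213.60806383 158.31764959] [207.21612767 136.63529919]
(575, -257.5, 0) [214.17042654 168.54593145] [208.34085307 157.09186289]
6.55 [ 575.01693629 -259.35330697   64.99285055]
```

View pics/w2.png

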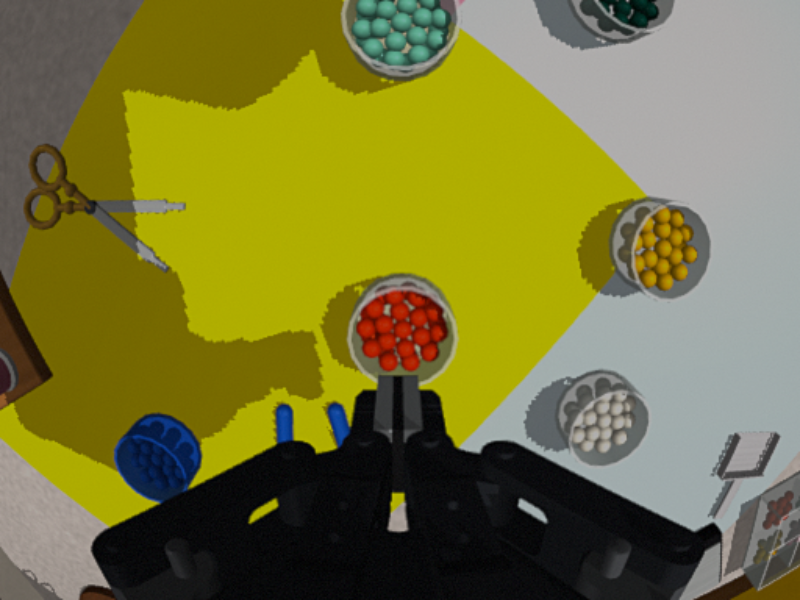

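View pics/s2.png

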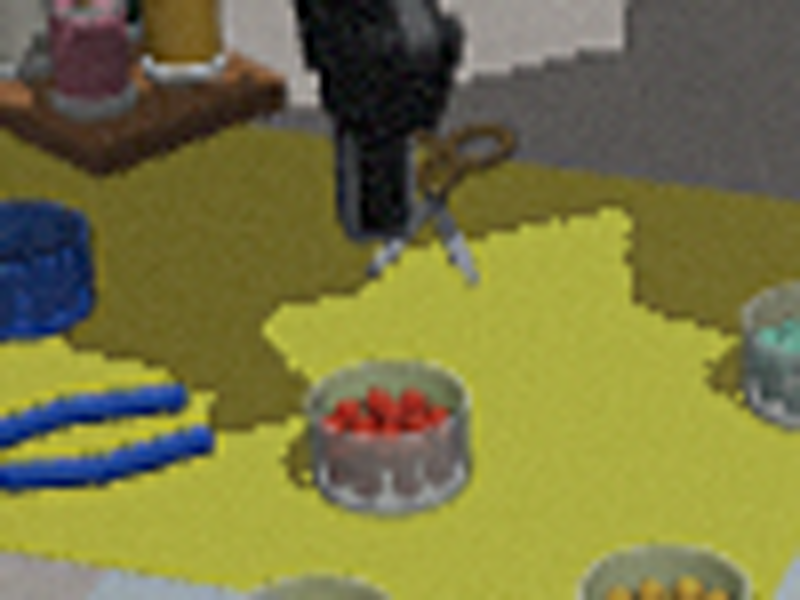

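The scene view puts the fingertips at about (212,139). Projecting the reported TCP gives (212.5,145.7), so the tips look about 17 mm higher than reported. I'll check the wrist view against this before going on.

```bash
python3 - <<'E'
import cv2,numpy as np,pickle
from h import *
s,c,t=pickle.load(open('d1.pkl','rb'))
q=R.from_quat(s['ee_rot'],scalar_first=True);H=c['hand_eye'];K=c['camera_matrix'];Hi=np.linalg.inv(H)
def pt(Pt):
    p=(Hi@np.r_[Pt,1])[:3];r=np.hypot(p[0],p[1]);th=np.arctan2(r,p[2])
    return K[0,2]+K[0,0]*th*p[0]/r,K[1,2]+K[0,0]*th*p[1]/r
e=np.array([575.017,-259.353,64.993])
im=cv2.imread('pics/w2.png');k=800/512
def dot(uv,col,r=1): cv2.circle(im,(int((uv[0]+.5)*k),int((uv[1]+.5)*k)),r,col,-1)
for dz,col in((0,(255,255,0)),(17,(255,0,255))):
  for a in np.linspace(0,6.28,60):
    dot(pt(q.inv().apply(np.array((575+26*np.cos(a),-257.5+26*np.sin(a),30))-e-[0,0,dz])),col)
for x in(-11,0,11):
  for z,col in((0,(0,255,0)),(-17,(255,255,255))):
    for y in(-7,7): dot(pt((x,y,z)),col,2)
cv2.imwrite('pics/w2b.png',cv2.resize(im[250:475,250:550],(800,600),interpolation=cv2.INTER_CUBIC))
E
```

```text
(no output)
```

View pics/w2b.png

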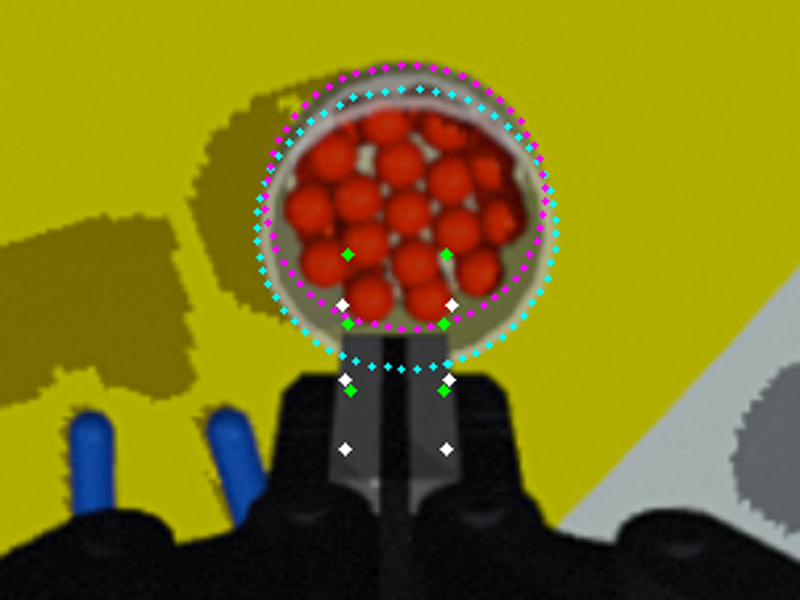

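The camera and flange pose agree with the pot: the cyan ring is on the rim. The visible tips end roughly 20 mm behind the nominal TCP. I'll go 13 mm lower, so that both the nominal TCP (about 22 mm) and the visible tips (about 40 mm) are a few centimetres above the mouth, and hold again.

Call:
{"method": "drive_tool", "body": {
  "gripper": [0,0,0,0,0],
  "dp": [
    [0,0.005,0.015],
    [0,0.005,0.035],
    [0,0.005,0.055],
    [0,0.005,0.065],
    [0,0.005,0.065]
  ],
  "twist": [0,0,0,0,0]
}}

```text
time_s: 7.15
eef_pos: [575.1, -258.2, 51.5]
ee_rot: [-0.0, 0.148, 0.989, 0.0]
force: [0.2, -0.1, 0.1]
grip_width: 0.001
```

Call:
{"method": "drive_tool", "body": {
  "gripper": [0,0,0,0,0,0,0,0,0,0,0,0,0,0,0,0,0,0,0,0],
  "dp": [
    [0,0,0],
    [0,0,0],
    [0,0,0],
    [0,0,0],
    [0,0,0],
    [0,0,0],
    [0,0,0],
    [0,0,0],
    [0,0,0],
    [0,0,0],
    [0,0,0],
    [0,0,0],
    [0,0,0],
    [0,0,0],
    [0,0,0],
    [0,0,0],
    [0,0,0],
    [0,0,0],
    [0,0,0],
    [0,0,0]
  ],
  "twist": [0,0,0,0,0,0,0,0,0,0,0,0,0,0,0,0,0,0,0,0]
}}

```text
time_s: 9.15
eef_pos: [575.3, -258.4, 52.0]
ee_rot: [-0.0, 0.148, 0.989, 0.0]
force: [0.2, 0.1, -0.1]
grip_width: -0.0
```

Call:
{"method": "drive_tool", "body": {
  "gripper": [0,0,0,0,0],
  "dp": [
    [0,0,0],
    [0,0,0],
    [0,0,0],
    [0,0,0],
    [0,0,0]
  ],
  "twist": [0,0,0,0,0]
}}

```text
time_s: 9.65
eef_pos: [575.3, -258.4, 52.0]
ee_rot: [0.0, 0.148, 0.989, -0.0]
force: [-0.1, 0.3, 0.6]
grip_width: 0.002
```

Call:
{"method": "drive_tool", "body": {
  "gripper": [0,0,0,0,0,0,0,0,0,0],
  "dp": [
    [0,0,-0.05],
    [0,0,-0.15],
    [0,0,-0.28],
    [0,0,-0.42],
    [0,0,-0.56],
    [0,0,-0.68],
    [0,0,-0.78],
    [0,0,-0.84],
    [0,0,-0.86],
    [0,0,-0.86]
  ],
  "twist": [0,0,0,0,0,0,0,0,0,0]
}}

```text
time_s: 10.65
eef_pos: [575.3, -258.3, 224.0]
ee_rot: [0.0, 0.148, 0.989, 0.0]
force: [-0.5, -0.4, -0.5]
grip_width: -0.002
```

Call:
{"method": "drive_tool", "body": {
  "gripper": [0,0,0,0,0,0,0],
  "dp": [
    [0.04,0.08,0],
    [0.11,0.22,0],
    [0.19,0.38,0],
    [0.27,0.54,0],
    [0.34,0.68,0],
    [0.37,0.74,0],
    [0.38,0.76,0]
  ],
  "twist": [0,0,0,0,0,0,0]
}}

```text
time_s: 11.35
eef_pos: [547.0, -89.8, 223.4]
ee_rot: [-0.001, 0.148, 0.989, 0.0]
force: [1.0, -1.1, -0.2]
grip_width: 0.001
```

Call:
{"method": "drive_tool", "body": {
  "gripper": [0,0,0,0,0,0,0],
  "dp": [
    [0.04,0.08,0],
    [0.11,0.22,0],
    [0.19,0.38,0],
    [0.27,0.54,0],
    [0.34,0.68,0],
    [0.37,0.74,0],
    [0.38,0.76,0]
  ],
  "twist": [0,0,0,0,0,0,0]
}}

```text
time_s: 12.05
eef_pos: [519.1, 77.6, 223.9]
ee_rot: [-0.0, 0.148, 0.989, -0.0]
force: [0.6, -0.3, -0.4]
grip_width: -0.0
```

Call:
{"method": "drive_tool", "body": {
  "gripper": [0,0,0,0,0,0,0,0,0],
  "dp": [
    [0.04,0.08,0],
    [0.11,0.22,0],
    [0.19,0.38,0],
    [0.27,0.54,0],
    [0.33,0.68,0],
    [0.36,0.74,0],
    [0.372,0.755,0],
    [0.372,0.755,0],
    [0.372,0.755,0]
  ],
  "twist": [0,0,0,0,0,0,0,0,0]
}}

```text
time_s: 12.95
eef_pos: [492.9, 241.8, 224.0]
ee_rot: [0.0, 0.149, 0.989, -0.0]
force: [0.6, 0.1, 0.3]
grip_width: -0.002
```

```bash
python3 - <<'E'
from rig import ctrl,cams
import cv2,pickle,numpy as np
from h import *
s=ctrl.sense();c=cams.capture("wrist")
print(s['time_s'],s['eef_pos'])
pickle.dump((s,c),open('d2.pkl','wb'))
q=R.from_quat(s['ee_rot'],scalar_first=True);H=c['hand_eye'];K=c['camera_matrix']
def proj(P):
    p=np.linalg.inv(H)@np.r_[q.inv().apply(np.array(P)-s['eef_pos']),1];p=p[:3]
    r=np.hypot(p[0],p[1]);th=np.arctan2(r,p[2])
    return K[0,2]+K[0,0]*th*p[0]/r,K[1,2]+K[0,0]*th*p[1]/r
im=cv2.resize(c['pixels'][:,:,::-1],(1024,768),interpolation=cv2.INTER_CUBIC)
for P in[(493.4,268.7,13),(491,217.4,13),(492.3,243.1,8)]:
    u,v=proj(P);cv2.circle(im,(int((u+.5)*2),int((v+.5)*2)),3,(255,0,255),-1);print(u*2,v*2)
cv2.imwrite('pics/w3.png',im[100:600,112:912])
E
```

```text
12.95 [492.85879986 241.75134622 223.95217644]
549.1597818304659 322.3053660686727
471.9928414026038 341.77909613209715
510.52369126938436 330.56590014038716
```

View pics/w3.png

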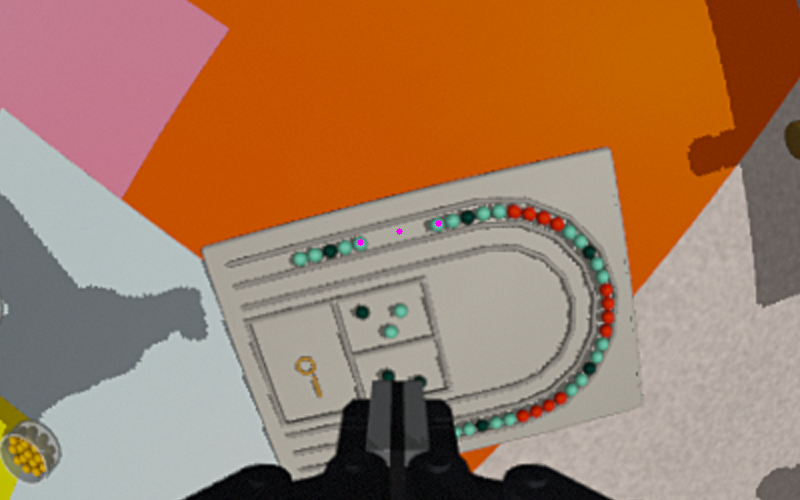

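The markers fall on the two end beads (360,242) and (437,224), with the gap between them at (399,231), so the gap estimate is confirmed. Now I'll descend and hold.

Call:
{"method": "drive_tool", "body": {
  "gripper": [0,0,0,0,0,0,0,0,0,0,0,0,0,0],
  "dp": [
    [0.005,0.005,0.03],
    [0.005,0.005,0.1],
    [0.005,0.005,0.2],
    [0.005,0.005,0.32],
    [0.005,0.005,0.44],
    [0.005,0.005,0.56],
    [0.005,0.005,0.67],
    [0.005,0.005,0.76],
    [0.005,0.005,0.83],
    [0.005,0.005,0.88],
    [0.005,0.005,0.92],
    [0.005,0.005,0.94],
    [0.005,0.005,0.945],
    [0.005,0.005,0.945]
  ],
  "twist": [0,0,0,0,0,0,0,0,0,0,0,0,0,0]
}}

```text
time_s: 14.4
eef_pos: [491.9, 244.3, 35.3]
ee_rot: [0.0, 0.148, 0.989, 0.0]
force: [-0.6, 1.3, -0.2]
grip_width: -0.008
```

Call:
{"method": "drive_tool", "body": {
  "gripper": [0,0,0,0,0,0,0,0,0,0,0,0,0,0,0,0,0,0,0,0],
  "dp": [
    [0,0,0],
    [0,0,0],
    [0,0,0],
    [0,0,0],
    [0,0,0],
    [0,0,0],
    [0,0,0],
    [0,0,0],
    [0,0,0],
    [0,0,0],
    [0,0,0],
    [0,0,0],
    [0,0,0],
    [0,0,0],
    [0,0,0],
    [0,0,0],
    [0,0,0],
    [0,0,0],
    [0,0,0],
    [0,0,0]
  ],
  "twist": [0,0,0,0,0,0,0,0,0,0,0,0,0,0,0,0,0,0,0,0]
}}

```text
time_s: 16.4
eef_pos: [491.8, 244.3, 35.0]
ee_rot: [0.0, 0.148, 0.989, 0.0]
force: [-0.5, -0.0, 0.0]
grip_width: -0.003
```

```bash
python3 - <<'E'
from rig import ctrl,cams
import cv2
from h import *
s=ctrl.sense();a=cams.capture("scene")
print(s['time_s'],s['eef_pos'],s['force'])
c=d['scene'];q=R.from_quat(c['orientation'],scalar_first=True)
for P in [s['eef_pos'],s['eef_pos']+[0,0,20],(492.3,243.1,8)]:
    p=c['camera_matrix']@q.inv().apply(np.array(P)-c['xyz']);u=p[:2]/p[2];print((u-[320,195])*5)
cv2.imwrite('pics/s3.png',cv2.resize(a['pixels'][195:315,320:480,::-1],(800,600),interpolation=cv2.INTER_CUBIC))
E
```

```text
16.4 [491.76506565 244.28448628  35.01945214] [-0.5414821  -0.03674565  0.00254519]
[380.2002976  262.29091508]
[388.91396162 221.42537912]
[365.39923119 314.8657569 ]
```

View pics/s3.png

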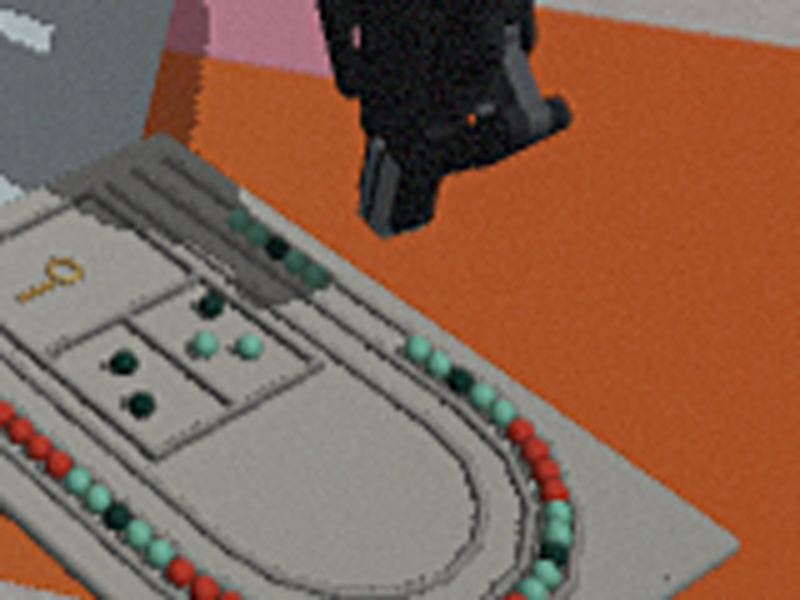

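The scene view shows the tips at about (390,225), above the gap at (365,315) and clear of the beads. The visible tips are about 47 mm and the TCP 27 mm above the channel floor. I'll hold a little longer and then raise.

Call:
{"method": "drive_tool", "body": {
  "gripper": [0,0,0,0,0,0],
  "dp": [
    [0,0,0],
    [0,0,0],
    [0,0,0],
    [0,0,0],
    [0,0,0],
    [0,0,0]
  ],
  "twist": [0,0,0,0,0,0]
}}

```text
time_s: 17.05
eef_pos: [491.7, 244.3, 35.0]
ee_rot: [-0.0, 0.148, 0.989, -0.0]
force: [0.0, 1.0, 0.2]
grip_width: -0.003
```

Call:
{"method": "drive_tool", "body": {
  "gripper": [0,0,0,0,0,0,0,0,0,0,0,0],
  "dp": [
    [0,0,-0.04],
    [0,0,-0.12],
    [0,0,-0.24],
    [0,0,-0.38],
    [0,0,-0.52],
    [0,0,-0.66],
    [0,0,-0.79],
    [0,0,-0.89],
    [0,0,-0.96],
    [0,0,-1],
    [0,0,-1],
    [0,0,-1]
  ],
  "twist": [0,0,0,0,0,0,0,0,0,0,0,0]
}}

```text
time_s: 18.25
eef_pos: [491.5, 244.2, 234.4]
ee_rot: [-0.0, 0.148, 0.989, -0.0]
force: [0.1, 0.3, 0.2]
grip_width: -0.003
```

Call:
{"method": "drive_tool", "body": {
  "gripper": [0,0,0,0,0,0,0,0],
  "dp": [
    [0,0,-0.05],
    [0,0,-0.12],
    [0,0,-0.18],
    [0,0,-0.2],
    [0,0,-0.2],
    [0,0,-0.2],
    [0,0,-0.2],
    [0,0,-0.2]
  ],
  "twist": [0,0,0,0,0,0,0,0]
}}

```text
time_s: 19.05
eef_pos: [491.6, 244.2, 274.6]
ee_rot: [-0.0, 0.148, 0.989, -0.0]
force: [0.8, 0.5, 0.3]
grip_width: 0.0
```

```bash
python3 - <<'E'
from rig import ctrl,cams,job
import cv2
from h import *
s=ctrl.sense();a=cams.capture("scene")
print(s['time_s'],s['eef_pos'],s['force'])
df=np.abs(a['pixels'].astype(int)-d['scene']['pixels']).max(2)
print('pot region diff',df[150:178,200:228].max())
cv2.imwrite('pics/s4.png',cv2.resize(a['pixels'][:,:,::-1],(800,600)))
print(job.finish_job())
E
```

```text
19.05 [491.60391808 244.2308665  274.56253655] [0.77610956 0.47238559 0.27453454]
pot region diff 15
the job is handed in; nothing more can be done
None
```

View pics/s4.png

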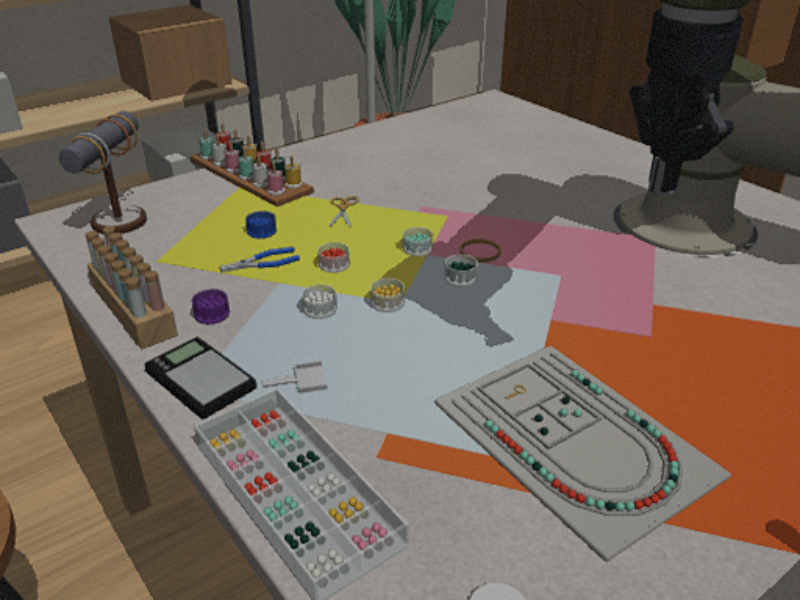

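I pointed at the coral-red pot, then at the gap in the bead row, then raised the shut gripper to 275 mm above the table and handed the job in at 19 s.

| Point | Reported TCP height | Sideways error | Hold |
|---|---|---|---|
| Coral-red pot | 35 mm above the mouth, then 22 mm | about 1–2 mm | 2.1 s, then 2.5 s |
| Gap | 27 mm above the channel floor | about 1–1.5 mm | 2.65 s |

- **Nothing touched:** the wrist force stayed under 2 N throughout. In the last scene picture every pot and tool is where it was, and the image around the coral pot matches the first picture to within noise.
- **One disagreement:** the visible shut fingertips ended about 20 mm above the reported TCP in both the scene and wrist pictures, although the text puts the TCP at the very end of the fingers. The first coral hold therefore had the visible tips about 55 mm above the mouth. I went 13 mm lower and held again, so the tips were about 40 mm above the mouth. At the gap they were about 47 mm above the channel floor.

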